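# Find and replace the tired spring clip of the gluing jig

## Task

The two spring clips on the wooden gluing jig hold a club's grip while the glue sets, and one of them has gone tired. First the left, then the right clip: press its steel tongue straight down on the red rivet with about 10 N, hold it steady there for half a second or more to judge how far it gives (the tired one gives about twice as far), and never load a tongue above 18 N. Then lift the tired clip out of its seat and set it down upright in the red scrap tray, and fit the spare clip, facing the same way, fully home in the empty seat, leaving the sound clip and everything else where they are.

Things in the scene. Friction and masses are not known exactly. Their poses are not given: they have to be found in the camera images.
- jig: Fixed light wooden board 160 (x) x 240 (y) x 22 mm with two pockets (seats), 10 mm deep, 113 (x) x 37 (y) mm (1.5 mm play each side of a foot, 1 mm chamfer), at y = +75 and -75 mm. A fixed vee block between them at x = -21 mm, 40 x 50 mm, stands 15 mm proud. Origin: centre of the underside; x away from the robot, y left; yaw within 0.2 rad.
- seat_left (a point): Centre of the floor of the left pocket (seen from the robot, jig y = +75 mm), 12 mm above the bench; axes as the jig's. A clip is home when its origin is here.
- seat_right (a point): The same for the right pocket (jig y = -75 mm).
- clip_a: Spring clip, 0.35 kg: steel foot 110 (x) x 34 (y) x 8 mm; riser block 28 (x) x 26 (y) mm centred at x = +31, sides free 8 to 44 mm above the underside (grasp there across y), its top 55 mm up. A leaf 20 mm wide runs from it to -x (toward the robot), underside 44 mm up. Origin: centre of the foot's underside; z up. Starts in the jig, left or right.
- clip_b: The other clip that starts in the jig: same shape, sizes and axes as clip_a.
- tongue_a: Clip_a's leaf (tongue) with a domed red rivet, 12 mm wide, at mid-span; bends elastically. Origin: top of the rivet, unloaded 48.5 to 50 mm above (a tired leaf a little lower) the clip's underside at clip x = -21 mm; axes as the clip's. Under 10 N a sound leaf gives about 4 to 7 mm here, a tired one about 8 to 13 mm; 15 mm of free travel below.
- tongue_b: Clip_b's leaf (tongue) with a domed red rivet, 12 mm wide, at mid-span; bends elastically. Origin: top of the rivet, unloaded 48.5 to 50 mm above (a tired leaf a little lower) the clip's underside at clip x = -21 mm; axes as the clip's. Under 10 N a sound leaf gives about 4 to 7 mm here, a tired one about 8 to 13 mm; 15 mm of free travel below.
- clip_spare: The sound spare: same shape, sizes and axes as clip_a; stands on the bench to the right of the jig, turned by up to 0.35 rad from straight ahead.
- tray_in (a point): Centre of the inner floor of the red scrap tray to the left of the jig, 4 mm above the bench; inside 182 (x) x 142 (y) mm, walls 24 mm high from the bench and 4 mm thick; axes along its sides.
- epoxy_tube_white: white glue tube, 43x146x29 mm, lying near the robot; a bystander
- epoxy_tube_blue: dark blue glue tube, 37x136x29 mm, lying near the robot; a bystander
- loose_grip: black rubber golf grip, 28x265x28 mm, lying behind the jig; a bystander
- iron_head: grey iron club head, 55x110x13 mm, behind the spare clip; a bystander
- tape_ring: roll of cream masking tape, 104x102x25 mm, far behind the jig; a bystander
- red_driver: screwdriver with red handle, 33x201x38 mm, in front of the jig on the right; a bystander
- tongue_spare: Of clip_spare, like the other tongues.
There are look-alikes about, which are no part of the job. What is shaped like the clip_a but green is not meant.

How it is judged (in metres and radians):
On the way, in this order (a step that is already met when the one before it is completed fails the run):
1. the left clip's tongue is held pressed at its rivet with 7.5 to 12.5 N for half a second (((y of tongue_a in the frame of jig above 0.03 m and contact force between the fingers and tongue_a between 7.5 and 12.5 N and horizontal distance between the grasp point and tongue_a below 0.02 m and height (world z) of clip_a below 0.02 m) or (y of tongue_b in the frame of jig above 0.03 m and contact force between the fingers and tongue_b between 7.5 and 12.5 N and horizontal distance between the grasp point and tongue_b below 0.02 m and height (world z) of clip_b below 0.02 m))), for 0.5 s.
2. the right clip's tongue is held pressed at its rivet with 7.5 to 12.5 N for half a second (((y of tongue_a in the frame of jig below -0.03 m and contact force between the fingers and tongue_a between 7.5 and 12.5 N and horizontal distance between the grasp point and tongue_a below 0.02 m and height (world z) of clip_a below 0.02 m) or (y of tongue_b in the frame of jig below -0.03 m and contact force between the fingers and tongue_b between 7.5 and 12.5 N and horizontal distance between the grasp point and tongue_b below 0.02 m and height (world z) of clip_b below 0.02 m))), for 0.5 s.
3. the tired clip stands upright in the scrap tray, let go (((z of tongue_a in the frame of clip_a below 0.0491 m and x of clip_a in the frame of tray_in between -0.09 and 0.09 m and y of clip_a in the frame of tray_in between -0.07 and 0.07 m and height (world z) of clip_a below 0.012 m and angle between clip_a's own z axis and vertical below 0.15 rad and linear speed of clip_a below 0.02 m/s and angular speed of clip_a below 0.2 rad/s and contact force between the fingers and clip_a below 0.1 N) or (z of tongue_b in the frame of clip_b below 0.0491 m and x of clip_b in the frame of tray_in between -0.09 and 0.09 m and y of clip_b in the frame of tray_in between -0.07 and 0.07 m and height (world z) of clip_b below 0.012 m and angle between clip_b's own z axis and vertical below 0.15 rad and linear speed of clip_b below 0.02 m/s and angular speed of clip_b below 0.2 rad/s and contact force between the fingers and clip_b below 0.1 N))), for 0.2 s.
At the end, for the whole second after the job is handed in: Tired clip upright (0.15 rad) on the scrap tray's floor; spare home in the seat it left (within 4 mm of centre, 2 mm of the floor, in line within 0.08 rad, facing as the old one did); sound clip in its seat (moved under 6 mm); all at rest (((z of tongue_a in the frame of clip_a below 0.0491 m and x of clip_a in the frame of tray_in between -0.09 and 0.09 m and y of clip_a in the frame of tray_in between -0.07 and 0.07 m and height (world z) of clip_a below 0.012 m and angle between clip_a's own z axis and vertical below 0.15 rad and linear speed of clip_a below 0.02 m/s and angular speed of clip_a below 0.2 rad/s and ((horizontal distance between clip_b and seat_left below 0.004 m and z of clip_b in the frame of seat_left below 0.002 m and angle between clip_b's own z axis and vertical below 0.035 rad and angle between the x axis of clip_b and the x axis of jig, either way round below 0.08 rad) or (horizontal distance between clip_b and seat_right below 0.004 m and z of clip_b in the frame of seat_right below 0.002 m and angle between clip_b's own z axis and vertical below 0.035 rad and angle between the x axis of clip_b and the x axis of jig, either way round below 0.08 rad)) and distance of clip_b from where it was at the start of the episode below 0.006 m) or (z of tongue_b in the frame of clip_b below 0.0491 m and x of clip_b in the frame of tray_in between -0.09 and 0.09 m and y of clip_b in the frame of tray_in between -0.07 and 0.07 m and height (world z) of clip_b below 0.012 m and angle between clip_b's own z axis and vertical below 0.15 rad and linear speed of clip_b below 0.02 m/s and angular speed of clip_b below 0.2 rad/s and ((horizontal distance between clip_a and seat_left below 0.004 m and z of clip_a in the frame of seat_left below 0.002 m and angle between clip_a's own z axis and vertical below 0.035 rad and angle between the x axis of clip_a and the x axis of jig, either way round below 0.08 rad) or (horizontal distance between clip_a and seat_right below 0.004 m and z of clip_a in the frame of seat_right below 0.002 m and angle between clip_a's own z axis and vertical below 0.035 rad and angle between the x axis of clip_a and the x axis of jig, either way round below 0.08 rad)) and distance of clip_a from where it was at the start of the episode below 0.006 m)) and ((horizontal distance between clip_spare and seat_left below 0.004 m and z of clip_spare in the frame of seat_left below 0.002 m and angle between clip_spare's own z axis and vertical below 0.035 rad and angle between the x axis of clip_spare and the x axis of jig, either way round below 0.08 rad) or (horizontal distance between clip_spare and seat_right below 0.004 m and z of clip_spare in the frame of seat_right below 0.002 m and angle between clip_spare's own z axis and vertical below 0.035 rad and angle between the x axis of clip_spare and the x axis of jig, either way round below 0.08 rad)) and linear speed of clip_spare below 0.02 m/s and angular speed of clip_spare below 0.2 rad/s and x of tongue_spare in the frame of jig below 0 m); the robot touches nothing.
It fails at once if a clip's tongue is loaded above 18 N by the fingers (contact force between the fingers and tongue_a above 18 N or contact force between the fingers and tongue_b above 18 N or contact force between the fingers and tongue_spare above 18 N).
It fails at once if a clip is dropped or thrown (over 0.7 m/s while not held) ((linear speed of clip_a above 0.7 m/s and contact force between the fingers and clip_a below 0.1 N) or (linear speed of clip_b above 0.7 m/s and contact force between the fingers and clip_b below 0.1 N) or (linear speed of clip_spare above 0.7 m/s and contact force between the fingers and clip_spare below 0.1 N)).
It fails at once if both clips of the jig are out of place (moved more than 12 mm) (distance of each of clip_a, clip_b from where it was at the start of the episode above 0.012 m).
It fails at once if a bystander is pushed more than 30 mm (distance of any of epoxy_tube_white, epoxy_tube_blue, loose_grip, iron_head, tape_ring, red_driver from where it was at the start of the episode above 0.03 m).
It also fails if it takes over 67 s, if anything falls off the work surface, if the arm or the gripper's body presses on something with over 40 N, if the wrist force passes 120 N, or if a joint passes its speed limit or range.

## Robot

A 7-joint arm with a two-finger parallel gripper is mounted at the origin on a cart in front of the work surface, level with it; the furniture and walls round the work are solid. World frame = base frame: x ahead of the robot, y to its left, z up, the work surface at z = 0. Lengths are in m, angles in degrees, forces in N, time in s.
With the tool pointing down it reaches from about 0.425 to 0.825 m from the base axis. Payload 3.6 kg.
Tool frame: the origin (TCP) lies at the very end of the fingers, on their centre line; the grasp point (between the pads) lies manip.grip_point_offset behind it (manip.grip_point_offset is the distance from the TCP to the grasp point, in m); z points along the fingers, y is the line along which they close (so a half turn about z gives the same grasp; the last joint's range is limited). The gripper opens to 85 mm and grips with 20 to 120 N. Pads are 22 mm wide; open, the fingers measure 114 mm over their backs; the gripper's body (76 mm by 85 mm) begins 54 mm behind the grasp point. The pads swing forward as they close: fully open they stand 13 mm farther back than shut.
Start: joints at [-67.294, 35.231, -0.722, 81.555, 0.464, 63.22, -2.315], TCP at [0.267, 0.593, 0.231] pointing down, gripper open.
Joint ranges: [-178.69, 178.69], [-17.37, 117.87], [-77.05, 75.6], [15.02, 138.74], [-78.02, 258.01], [0.78, 113.62], [-162.83, 162.83]. Speed limits (degrees/s): [159.86, 159.86, 180, 180, 180, 180, 180].

## Interface

Orientations are given as a 3x3 rotation matrix whose columns are the frame's x, y, z axes.
In Python, from workcell import manip, imaging gives the robot as it stands.
- The arm moves only by the tool servo_tool, never from a script. Its argument "targets" is a list that holds one entry, the list of rows, each a list of 7 numbers: the turn, a rotation vector about the tool's x, y, z in units of 8 degrees (1.0 is 8 degrees), then the shift along the tool's x, y, z in mm, then the opening, from -1 (shut) to 1 (fully open). A call has 1 to 12 rows; each row shifts and turns the commanded pose from where the row before left it, along the tool's axes as they then stand; what a row does not reach is not made up. A row lasts 1/10 s, in which the tool goes at most 50 mm and 8.59 degrees, less where a joint would pass 70% of its speed; a pose out of reach is approached as far as the arm can. A call is refused whole if a number of a shift passes 50 or a number of a turn 1, either way. A call with a gripper value outside its range is refused whole. The fingers move at their own pace and stop on an object; the grip force is fixed at half the most. Time passes only in rows, so rows that do not move let the fingers close. It gives the time, the measured TCP pose, the force, the opening and the grip force at its end, in the units of the state.
- manip.sense(): the state, without advancing time (a new reading comes with each control period).
- imaging.get_image(name): name is "scene" or "top" or "wrist"; returns a dict with "image" (480x640x3 uint8, red, green, blue), "range_z" (480x640 float32, m along the optical axis (not along the pixel's ray), 0 where there is no reading), "intrinsics" (3x3 intrinsics, pixels), "world_from_camera" (4x4, takes a point from camera to world coordinates). Camera axes: x right, y down, z forward; pixel columns grow to the right and rows downward; lengths in m; the calibration is good to about 2 mm. A picture is of the moment at which its call begins.
- manip.job_done(): hands the job in; it is judged then, once.
The state is a dict: "t": time; "q": joint angles; "qd": joint speeds; "joint_efforts": joint torques, N m; "position": TCP position; "ee_rot": TCP orientation; "contact_force": force on the tool from outside, world axes, zero at the start; "torque": the same for the moment, N m; "width": opening from 0.0 (shut) to 1.0 (fully open); "finger_force": force on a finger pad.
Only numpy, scipy, OpenCV 4.12 (cv2) and the standard library are available. Lean on these libraries where they do the work, as an engineer would, in place of code of your own. Each camera call takes 0.05 s, during which the arm holds its last target. There are 200 camera calls.

## Working session

There is one attempt and no reset: what is moved stays moved. The work goes in short steps, Python scripts to look and compute and a tool call to move; the robot and the scene stay as the last step left them, time stands still between calls to the robot, and variables do not carry over. Pictures are saved under pics/ and viewed, at most 10 in all, crops included, and the job is handed in when it is done.

Besides the shell and the picture viewer there is one more tool, called after "Request:" as a command line: name --argument value ..., lists and objects as JSON in quotes. servo_tool: Moves the arm, as the interface text tells. Its arguments: {"type":"object","properties":{"targets":{"type":"array","items":{"type":"array","items":{"type":"array","items":{"type":"number"}}}}},"required":["targets"]}

```bash
mkdir -p pics
cat > h.py <<'E'
import numpy as np,cv2
from workcell import manip,imaging
def grab(n):
    d=imaging.get_image(n); K=d["intrinsics"];T=d["world_from_camera"];z=d["range_z"]
    v,u=np.mgrid[:480,:640]
    P=np.stack([(u-K[0,2])/K[0,0]*z,(v-K[1,2])/K[1,1]*z,z],-1)@T[:3,:3].T+T[:3,3]
    P[z==0]=np.nan
    return d["image"],P,d
def save(n,im): cv2.imwrite("pics/"+n,im[...,::-1])
E
python3 - <<'E'
from h import *
s=manip.sense();print(s,manip.grip_point_offset)
for n in("top","scene"):
    im,P,d=grab(n);save(n+"0.png",im);np.savez(n+"0.npz",im=im,P=P);print(d["world_from_camera"].round(3),d["intrinsics"])
E
```

```text
{'t': 0.0, 'q': array([-67.29704684,  35.28967046,  -0.72546396,  81.64413208,
         0.46435829,  63.21956628,  -2.31256072]), 'qd': array([-0.05615211, -0.03338751, -0.03698282, -0.07280871, -0.03564629,
        0.1164976 ,  0.01641149]), 'joint_efforts': array([ 3.32765212e-04, -4.69217205e+01,  2.59139305e-01, -1.71030593e+01,
        9.95768438e-03,  9.58372839e-03, -1.61964564e-06]), 'position': array([0.26631704, 0.59207153, 0.23011702]), 'ee_rot': array([[-9.12026921e-01,  4.10128965e-01, -1.06187014e-03],
       [ 4.10130339e-01,  9.12023756e-01, -2.40272352e-03],
       [-1.69757185e-05, -2.62685370e-03, -9.99996550e-01]]), 'contact_force': array([-0.58935337, -0.23545583, -0.06066089]), 'torque': array([-0.00182542, -0.01035079, -0.02149342]), 'finger_force': 0.0, 'width': 0.9978828436793447} 0.0187
[[-0.008 -0.986  0.166  0.375]
 [-1.     0.009  0.004 -0.049]
 [-0.005 -0.166 -0.986  1.228]
 [ 0.     0.     0.     1.   ]] [[539.60037982   0.         318.09703812]
 [  0.         539.60037982 230.26015015]
 [  0.           0.           1.        ]]
[[ 0.899 -0.257  0.354  0.144]
 [-0.437 -0.505  0.745 -0.905]
 [-0.013 -0.824 -0.566  0.725]
 [ 0.     0.     0.     1.   ]] [[434.03617015   0.         315.51543871]
 [  0.         434.03617015 249.97254636]
 [  0.           0.           1.        ]]
```

View pics/top0.png

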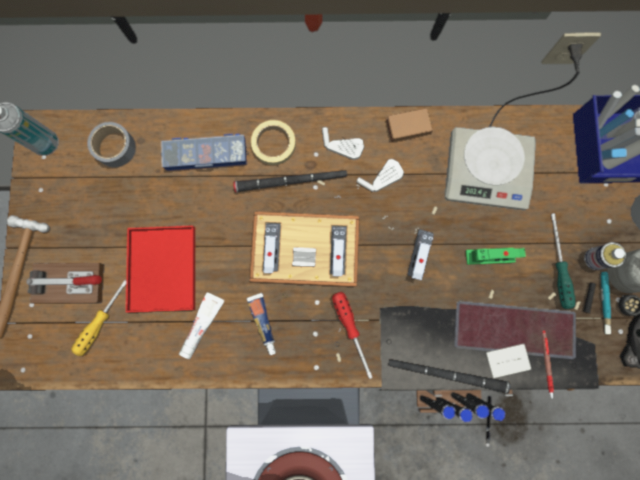

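The top view shows the jig at (305,250), with its clips at (271,248) and (339,250). Three things are clip-shaped: the steel one at (421,255), the green one at (496,255), and the toggle clamp at (65,283). The steel one at (421,255) is the spare, because it is grey and just right of the jig. The red tray is at (161,269). I'll measure these and confirm in a crop.

Run:
```python
from h import *
D=np.load("top0.npz");im,P=D["im"],D["P"]
Z=P[...,2];hsv=cv2.cvtColor(im,cv2.COLOR_RGB2HSV)
def roi(u0,u1,v0,v1):
    m=np.zeros(Z.shape,bool);m[v0:v1,u0:u1]=1;return m
def rect(m,name):
    q=P[m];q=q[~np.isnan(q[:,0])]
    r=cv2.minAreaRect((q[:,:2]*1000).astype(np.float32));print(name,len(q),np.round(r[0],1),np.round(r[1],1),round(r[2],2),"z",np.percentile(q[:,2]*1000,[5,50,95]).round(1))
print("bench z",np.nanmedian(Z[roi(200,245,220,250)])*1000)
R=roi(240,368,200,300)
for lo,hi in((.015,.028),): rect(R&(Z>lo)&(Z<hi),"jig")
rect(roi(115,205,215,325)&(hsv[...,1]>180)&((hsv[...,0]<8)|(hsv[...,0]>172)),"tray")
for nm,a in dict(L=(255,290,215,280),R=(322,356,215,282),S=(405,438,222,288)).items():
    r=roi(*a)
    rect(r&(Z>.040),nm+" leaf")
    if nm=="S": rect(r&(Z>.004),nm+" all")
    rv=r&(hsv[...,1]>130)&((hsv[...,0]<8)|(hsv[...,0]>172)); vs,us=np.where(rv)
    print(nm,"rivet px",us.mean().round(1),vs.mean().round(1),len(us),np.nanmedian(P[rv],0).round(4)*1000)
    top=r&(Z>(.062 if nm!="S" else .0515)); rect(top,nm+" risertop")
c=im[205:300,240:440];save("crop1.png",cv2.resize(c,None,fx=4,fy=4,interpolation=cv2.INTER_CUBIC))
```

```text
bench z -0.010477293067578941
jig 5977 [523.8 -13.2] [241.  188.8] 86.6 z [17.6 21.9 25.9]
tray 5463 [495.1 310.8] [187.1 151.7] 1.66 z [ 0.2  4.5 22.8]
L leaf 480 [533.3  59.7] [ 24.5 105.3] 87.27 z [53.7 58.9 65.2]
L rivet px 269.0 253.7 7 [520.6  62.9  61.9]
L risertop 103 [532.5  59.7] [ 22.4 103.3] 88.58 z [62.1 63.3 67.4]
R leaf 477 [524.8 -87.2] [ 25.7 106.3] 84.74 z [53.2 58.3 65.2]
R rivet px 338.0 256.7 7 [512.7 -87.4  59.7]
R risertop 86 [523.6 -88.8] [ 22.2 105.3] 87.92 z [62.2 64.1 67.7]
S leaf 470 [ 516.5 -274.3] [ 25.  108.2] 75.54 z [42.2 47.  54.1]
S all 794 [ 523.6 -278.5] [ 73.2 149.5] 87.98 z [ 4.7 44.1 52.7]
S rivet px 420.8 260.2 6 [ 505.6 -269.3   49.1]
S risertop 64 [ 515.1 -271. ] [ 24.2 104.2] 71.58 z [51.8 53.5 57.5]
```

View pics/crop1.png

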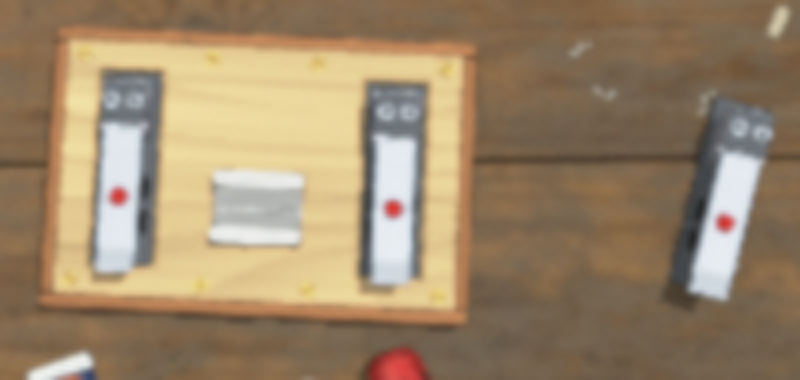

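The crop confirms it. Both seated clips and the spare are grey with red rivets, at (118,196), (393,208) and (725,222) in the crop, and their risers point away from the robot. The rivets are 150 mm apart, which matches the spec, and the jig yaw is about -3.2°. I'm moving over the left rivet with the gripper closed.

Request:
servo_tool --targets '[[[0,0,-0.87,0,0,0,-1],[0,0,-0.87,0,0,0,-1],[0,0,-0.88,0,0,0,-1],[0,0,0,-18,-34,2,-1],[0,0,0,-18,-34,2,-1],[0,0,0,-18,-34,2,-1],[0,0,0,-18,-34,2,-1],[0,0,0,-18,-34,2,-1],[0,0,0,-18,-34,2,-1],[0,0,0,-18,-34,2,-1],[0,0,0,-18,-34,2,-1],[0,0,0,-18,-34,2,-1]]]'

```text
t: 1.3
position: [0.4112, 0.2763, 0.213]
ee_rot: [[-0.998, 0.057, -0.001], [0.057, 0.998, -0.001], [0.0, -0.001, -1.0]]
contact_force: [-0.1, -0.7, -1.0]
width: 0.001
finger_force: 0.0
```

Request:
servo_tool --targets '[[[0,0,0,-20,-34,2,-1],[0,0,0,-20,-34,2,-1],[0,0,0,-20,-34,2,-1],[0,0,0,-20,-34,2,-1],[0,0,0,-20,-34,2,-1],[0,0,0,-20,-34,2,-1],[0,0,0,0,0,0,-1],[0,0,0,0,0,0,-1],[0,0,0,0,0,0,-1]]]'

```text
t: 2.2
position: [0.5185, 0.069, 0.2011]
ee_rot: [[-0.998, 0.055, -0.001], [0.055, 0.998, 0.001], [0.001, 0.001, -1.0]]
contact_force: [0.3, 0.3, 0.6]
width: 0.005
finger_force: 0.0
```

```bash
cat >> h.py <<'E'
def togo(x,y,z,yaw=None):
    "shift (mm, tool axes) and turn (units) to reach TCP x,y,z; yaw = heading of clip x (deg), tool x = -clip x"
    s=manip.sense();R=s["ee_rot"];p=s["position"]
    print("t",round(s["t"],2),"p",(p*1000).round(1),"heading",np.degrees(np.arctan2(-R[1,0],-R[0,0])).round(2),"tilt",np.degrees(R[:2,2]).round(2),"F",s["contact_force"].round(2),"w",round(s["width"],3),"ff",round(s["finger_force"],1))
    print(" shift",(R.T@(np.array([x,y,z])-p)*1000).round(1))
    if yaw is not None:
        c,sn=np.cos(np.radians(yaw)),np.sin(np.radians(yaw))
        G=np.array([[-c,-sn,0],[-sn,c,0],[0,0,-1.]]);G=np.array([[-c,-sn,0],[-sn,c,0],[0,0,-1]])
        print(" turn",(np.degrees(cv2.Rodrigues(R.T@G)[0].ravel())/8).round(2))
E
python3 - <<'E'
from h import *
togo(.521,.063,.12,-3.2)
im,P,d=grab("wrist");save("w1.png",im);np.savez("w1.npz",im=im,P=P);print(d["world_from_camera"].round(3))
E
```

```text
t 2.2 p [518.5  69.  201.1] heading -3.14 tilt [-0.07  0.06] F [0.26 0.27 0.62] w 0.005 ff 0.0
 shift [-3.  -6.  81.1]
 turn [ 0.01 -0.01  0.01]
[[ 0.055  0.955  0.292  0.445]
 [ 0.998 -0.053 -0.014  0.073]
 [ 0.002  0.292 -0.956  0.345]
 [ 0.     0.     0.     1.   ]]
```

View pics/w1.png

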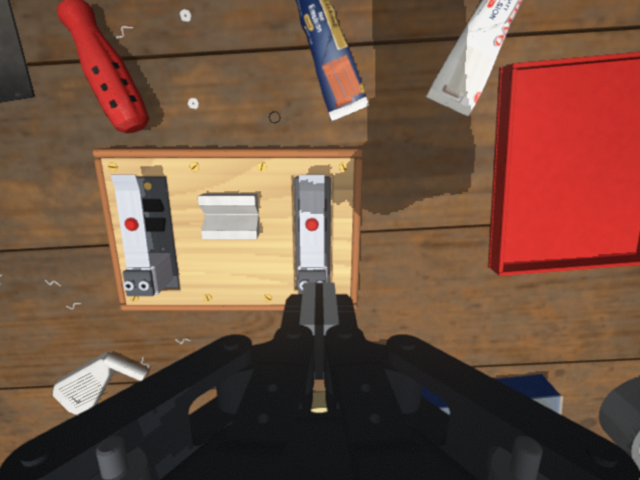

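The wrist view shows the left rivet at (312,225), the right rivet at (131,225), the jig outline from (95,150) to (360,308), and the tray on the right side of the image. Next I'll measure both rivets and the jig from here.

```bash
cat >> h.py <<'E'
def rivets(im,P,lo=.04,hi=.075):
    hsv=cv2.cvtColor(im,cv2.COLOR_RGB2HSV)
    m=((hsv[...,1]>130)&((hsv[...,0]<8)|(hsv[...,0]>172))&(P[...,2]>lo)&(P[...,2]<hi)).astype(np.uint8)
    n,l,st,c=cv2.connectedComponentsWithStats(m)
    for i in range(1,n):
        if 8<st[i,4]<400: print("rivet",c[i].round(1),st[i,4],(np.nanmedian(P[l==i],0)*1000).round(1), "max z",(np.nanmax(P[l==i][:,2])*1000).round(1))
def topplane(im,P,roi,lo,hi,nm):
    u0,u1,v0,v1=roi;m=np.zeros(P.shape[:2],bool);m[v0:v1,u0:u1]=1
    m&=(P[...,2]>lo)&(P[...,2]<hi);q=(P[m]*1000).astype(np.float32)
    r=cv2.minAreaRect(q[:,:2].copy());print(nm,len(q),np.round(r[0],1),np.round(r[1],1),round(r[2],2),"z",np.percentile(q[:,2],[5,50,95]).round(1))
E
python3 - <<'E'
from h import *
D=np.load("w1.npz");im,P=D["im"],D["P"]
rivets(im,P)
topplane(im,P,(85,370,145,315),.018,.026,"jig")
topplane(im,P,(290,335,170,280),.050,.070,"L leaf")
topplane(im,P,(105,180,170,300),.050,.070,"R leaf")
topplane(im,P,(115,165,265,300),.061,.075,"R riser top")
topplane(im,P,(485,640,40,290),.002,.012,"tray floor")
print(np.nanmedian(P[60:140,180:280,2]))
# pocket rims: walk along a row of the depth across the jig
print((P[240,90:370:4]*1000).round(1)[:, [1,2]].tolist())
E
```

```text
rivet [131.1 223.8] 118 [513.9 -84.8  60.6] max z 62.7
rivet [311.5 224. ] 106 [522.1  63.6  61.7] max z 63.5
jig 29468 [539.9 -12.5] [239.8 159.3] 86.85 z [20.5 22.7 24.1]
L leaf 2641 [528.1  63. ] [25.6 92.6] 86.65 z [57.1 58.7 63.5]
R leaf 3362 [526.6 -87.4] [ 26.1 107.3] 88.24 z [55.6 58.  65.1]
R riser top 742 [565.9 -88.7] [24.5 23.8] 87.36 z [61.9 63.6 67.3]
tray floor 27565 [507.3 309.5] [259.8 160.7] 5.75 z [3.4 5.1 6.8]
0.0006401985023318235
[[-163.1, 1.0], [-159.2, 0.7], [-155.6, 0.1], [-150.9, 1.2], [-146.9, 1.1], [-130.0, 21.5], [-125.8, 22.2], [-122.0, 22.3], [-96.8, 58.3], [-94.2, 57.0], [-90.5, 57.6], [-87.1, 57.5], [-83.4, 58.2], [-79.9, 58.4], [-77.1, 57.3], [-92.5, 20.7], [-88.5, 21.1], [-84.6, 21.2], [-80.9, 21.0], [-76.9, 21.4], [-73.6, 20.5], [-68.6, 23.0], [-64.7, 23.3], [-60.9, 23.5], [-56.9, 24.0], [-53.5, 23.1], [-50.0, 22.3], [-46.2, 22.4], [-42.0, 23.4], [-38.5, 22.6], [-34.7, 22.7], [-30.5, 24.0], [-27.1, 22.7], [-23.3, 22.8], [-19.6, 22.6], [-15.6, 23.4], [-12.2, 22.2], [-8.3, 22.6], [-4.6, 22.2], [-0.8, 21.9], [3.3, 23.3], [7.1, 23.5], [10.8, 23.5], [14.4, 22.3], [18.4, 23.8], [22.1, 23.1], [25.9, 23.3], [29.8, 23.9], [33.5, 23.6], [37.1, 21.7], [41.1, 24.1], [43.9, 13.4], [48.4, 20.7], [54.7, 58.6], [58.0, 58.5], [61.4, 57.9], [64.8, 58.5], [68.1, 57.2], [71.5, 57.8], [75.1, 21.7], [79.0, 13.5], [82.7, 22.0], [86.5, 22.6], [90.2, 22.9], [94.0, 23.5], [97.7, 24.3], [101.7, 22.0], [105.4, 23.1], [111.5, 1.6], [115.5, 2.1]]
```

Request:
servo_tool --targets '[[[0,0,0,-2.1,-2.6,35,-1],[0,0,0,-2.2,-2.6,35,-1],[0,0,0,0,0,35,-1],[0,0,0,0,0,20,-1],[0,0,0,0,0,8,-1],[0,0,0,0,0,0,-1],[0,0,0,0,0,0,-1]]]'

```text
t: 2.95
position: [0.5239, 0.0629, 0.0693]
ee_rot: [[-0.998, 0.056, 0.002], [0.056, 0.998, 0.001], [-0.002, 0.001, -1.0]]
contact_force: [-0.4, 0.1, 0.6]
width: -0.002
finger_force: 0.0
```

Run:
```python
from h import *
togo(.5225,.0636,.0615,-3.15)
```

```text
t 2.95 p [523.9  62.9  69.3] heading -3.19 tilt [0.11 0.03] F [-0.44  0.09  0.65] w -0.002 ff 0.0
 shift [1.4 0.6 7.8]
 turn [ 0.    0.01 -0.01]
```

Within about 1 mm. Now a slow approach.

Request:
servo_tool --targets '[[[0,0,0,1.2,0.6,3,-1],[0,0,0,0,0,3,-1],[0,0,0,0,0,2,-1],[0,0,0,0,0,1,-1],[0,0,0,0,0,1,-1],[0,0,0,0,0,1,-1],[0,0,0,0,0,0,-1]]]'

```text
t: 3.65
position: [0.522, 0.0629, 0.0578]
ee_rot: [[-0.998, 0.057, 0.0], [0.057, 0.998, 0.0], [-0.0, 0.0, -1.0]]
contact_force: [-1.9, -0.0, 6.1]
width: -0.002
finger_force: 3.4
```

Run:
```python
from h import *
togo(.5225,.0636,.0615,-3.15)
```

```text
t 3.65 p [522.   62.9  57.8] heading -3.26 tilt [0.   0.01] F [-1.88 -0.03  6.14] w -0.002 ff 3.4
 shift [-0.5  0.7 -3.7]
 turn [ 0.    0.   -0.01]
```

Request:
servo_tool --targets '[[[0,0,0,0,0,1,-1],[0,0,0,0,0,1,-1],[0,0,0,0,0,0,-1],[0,0,0,0,0,0,-1]]]'

```text
t: 4.05
position: [0.522, 0.0629, 0.0563]
ee_rot: [[-0.998, 0.057, 0.0], [0.057, 0.998, 0.0], [-0.0, 0.0, -1.0]]
contact_force: [-3.1, 0.1, 9.0]
width: -0.003
finger_force: 4.8
```

Request:
servo_tool --targets '[[[0,0,0,0,0,0,-1]]]'

```text
t: 4.15
position: [0.522, 0.063, 0.0564]
ee_rot: [[-0.998, 0.057, 0.0], [0.057, 0.998, 0.0], [-0.0, 0.0, -1.0]]
contact_force: [-2.8, 0.2, 10.1]
width: -0.0
finger_force: 4.8
```

Request:
servo_tool --targets '[[[0,0,0,0,0,0,-1]]]'

```text
t: 4.25
position: [0.5219, 0.0629, 0.0564]
ee_rot: [[-0.998, 0.057, 0.0], [0.057, 0.998, 0.0], [-0.0, 0.0, -1.0]]
contact_force: [-3.2, 0.3, 9.8]
width: -0.002
finger_force: 4.8
```

Request:
servo_tool --targets '[[[0,0,0,0,0,0,-1],[0,0,0,0,0,0,-1],[0,0,0,0,0,0,-1],[0,0,0,0,0,0,-1],[0,0,0,0,0,0,-1],[0,0,0,0,0,0,-1]]]'

```text
t: 4.85
position: [0.5219, 0.0629, 0.0564]
ee_rot: [[-0.998, 0.057, 0.0], [0.057, 0.998, 0.0], [-0.0, 0.0, -1.0]]
contact_force: [-2.8, 0.1, 9.2]
width: -0.0
finger_force: 4.8
```

Request:
servo_tool --targets '[[[0,0,0,0,0,-3,-1],[0,0,0,0,0,-10,-1],[0,0,0,0,0,-17,-1],[0,0,0,-0.2,-37,0,-1],[0,0,0,-0.2,-37,0,-1],[0,0,0,-0.2,-37,0,-1],[0,0,0,-0.2,-37.5,0,-1],[0,0,0,0,0,10,-1],[0,0,0,0,0,4,-1],[0,0,0,0,0,0,-1],[0,0,0,0,0,0,-1]]]'

```text
t: 5.95
position: [0.5146, -0.0836, 0.0713]
ee_rot: [[-0.999, 0.054, -0.0], [0.054, 0.999, 0.001], [0.0, 0.001, -1.0]]
contact_force: [0.4, -0.2, -0.4]
width: 0.002
finger_force: 0.0
```

Run:
```python
from h import *
togo(.5143,-.0855,.0615,-3.15)
```

```text
t 5.95 p [514.6 -83.6  71.3] heading -3.09 tilt [-0.01  0.06] F [ 0.41 -0.2  -0.38] w 0.002 ff 0.0
 shift [ 0.2 -1.9  9.8]
 turn [ 0.01 -0.    0.01]
```

Request:
servo_tool --targets '[[[0,0,0,0,-1.5,4,-1],[0,0,0,0,0,4,-1],[0,0,0,0,0,2,-1],[0,0,0,0,0,1,-1],[0,0,0,0,0,1,-1],[0,0,0,0,0,1,-1],[0,0,0,0,0,1,-1],[0,0,0,0,0,0,-1],[0,0,0,0,0,0,-1]]]'

```text
t: 6.85
position: [0.5139, -0.0868, 0.0574]
ee_rot: [[-0.998, 0.057, -0.001], [0.057, 0.998, 0.0], [0.001, 0.0, -1.0]]
contact_force: [-2.3, 0.7, 3.0]
width: 0.0
finger_force: 1.6
```

Request:
servo_tool --targets '[[[0,0,0,0,0,1,-1],[0,0,0,0,0,1,-1],[0,0,0,0,0,1,-1],[0,0,0,0,0,1,-1],[0,0,0,0,0,0,-1],[0,0,0,0,0,0,-1]]]'

```text
t: 7.45
position: [0.514, -0.0869, 0.0536]
ee_rot: [[-0.998, 0.057, -0.001], [0.057, 0.998, 0.0], [0.001, 0.0, -1.0]]
contact_force: [-3.3, 2.2, 6.9]
width: 0.002
finger_force: 3.4
```

Request:
servo_tool --targets '[[[0,0,0,0,0,1,-1],[0,0,0,0,0,1,-1],[0,0,0,0,0,0.8,-1],[0,0,0,0,0,0,-1],[0,0,0,0,0,0,-1]]]'

```text
t: 7.95
position: [0.5142, -0.0869, 0.0511]
ee_rot: [[-0.998, 0.057, -0.0], [0.057, 0.998, 0.0], [0.0, 0.0, -1.0]]
contact_force: [-2.8, 0.8, 9.7]
width: 0.003
finger_force: 4.6
```

Request:
servo_tool --targets '[[[0,0,0,0,0,0,-1],[0,0,0,0,0,0,-1],[0,0,0,0,0,0,-1]]]'

```text
t: 8.25
position: [0.5142, -0.0869, 0.0512]
ee_rot: [[-0.998, 0.057, -0.0], [0.057, 0.998, 0.0], [0.0, 0.0, -1.0]]
contact_force: [-3.8, 1.7, 9.5]
width: -0.004
finger_force: 4.6
```

Request:
servo_tool --targets '[[[0,0,0,0,0,0,-1],[0,0,0,0,0,0,-1],[0,0,0,0,0,0,-1]]]'

```text
t: 8.55
position: [0.5142, -0.0869, 0.0512]
ee_rot: [[-0.998, 0.057, -0.0], [0.057, 0.998, 0.0], [0.0, 0.0, -1.0]]
contact_force: [-3.4, 1.7, 9.1]
width: 0.004
finger_force: 4.6
```

The right clip gives about 9.5 mm and the left about 5 mm at roughly 10 N, so the right one is the tired one. Next I lift off, move over its riser and open partway.

Request:
servo_tool --targets '[[[0,0,0,0,0,-4,-1],[0,0,0,0,0,-10,-1],[0,0,0,0,0,-35,-1],[0,0,0,-26,0.6,-5,0.2],[0,0,0,-26,0.6,0,0.2],[0,0,0,0,0,0,0.2],[0,0,0,0,0,0,0.2],[0,0,0,0,0,0,0.2]]]'

```text
t: 9.35
position: [0.5651, -0.0891, 0.1041]
ee_rot: [[-0.998, 0.057, -0.002], [0.057, 0.998, -0.0], [0.002, -0.0, -1.0]]
contact_force: [0.1, 0.3, -1.2]
width: 0.602
finger_force: 0.0
```

Run:
```python
from h import *
togo(.5663,-.0887,.026,-3.15)
im,P,d=grab("wrist");save("w2.png",im);rivets(im,P)
```

```text
t 9.35 p [565.1 -89.1 104.1] heading -3.28 tilt [-0.1  -0.02] F [ 0.09  0.3  -1.18] w 0.602 ff 0.0
 shift [-1.3  0.5 78.1]
 turn [-0.   -0.01 -0.02]
rivet [317.5 170.6] 325 [514.2 -86.4  60.7] max z 62.9
rivet [603.8 170.1] 352 [522.3  61.6  61.3] max z 64.2
```

View pics/w2.png

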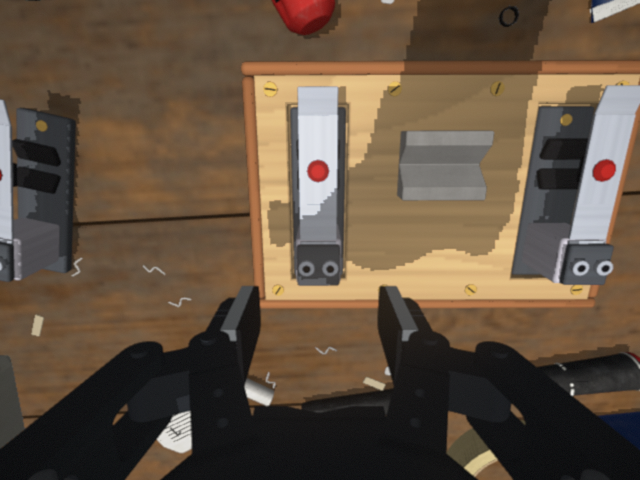

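The right clip, rivet at (317,171) and riser at (319,265), lies centred between the fingers. Descending and grasping.

Request:
servo_tool --targets '[[[0,0,0,-1.2,0.3,20,0.2],[0,0,0,0,0,25,0.2],[0,0,0,0,0,20,0.2],[0,0,0,0,0,10,0.2],[0,0,0,0,0,3,0.2],[0,0,0,0,0,0,0.2],[0,0,0,0,0,0,0.2]]]'

```text
t: 10.1
position: [0.5682, -0.0887, 0.0274]
ee_rot: [[-0.998, 0.057, 0.002], [0.057, 0.998, -0.0], [-0.002, -0.0, -1.0]]
contact_force: [-0.4, 0.1, -0.2]
width: 0.597
finger_force: 0.0
```

Request:
servo_tool --targets '[[[0,0,0,0,0,0,-1],[0,0,0,0,0,0,-1],[0,0,0,0,0,0,-1],[0,0,0,0,0,0,-1],[0,0,0,0,0,0,-1]]]'

```text
t: 10.6
position: [0.5683, -0.089, 0.0276]
ee_rot: [[-0.998, 0.057, 0.002], [0.057, 0.998, -0.001], [-0.002, -0.001, -1.0]]
contact_force: [-0.6, -0.7, 6.1]
width: 0.29
finger_force: 60.4
```

Run:
```python
from h import *
togo(.5663,-.0887,.126,-3.15)
```

```text
t 10.6 p [568.3 -89.   27.6] heading -3.27 tilt [ 0.11 -0.04] F [-0.55 -0.73  6.13] w 0.29 ff 60.4
 shift [  1.8   0.1 -98.4]
 turn [-0.    0.01 -0.01]
```

Grasped: 24.7 mm opening at 60 N. Lifting out.

Request:
servo_tool --targets '[[[0,0,0,0,0,-4,-1],[0,0,0,0,0,-6,-1],[0,0,0,0,0,-8,-1],[0,0,0,0,0,-20,-1],[0,0,0,0,0,-25,-1],[0,0,0,0,0,-25,-1],[0,0,0,0,0,-10,-1],[0,0,0,0,0,0,-1],[0,0,0,0,0,0,-1]]]'

```text
t: 11.5
position: [0.5664, -0.0885, 0.1236]
ee_rot: [[-0.998, 0.057, -0.002], [0.057, 0.998, 0.0], [0.002, 0.0, -1.0]]
contact_force: [-0.1, 0.2, -4.5]
width: 0.295
finger_force: 59.4
```

Run:
```python
from h import *
togo(.527,.3093,.125,-3.15)
im,P,d=grab("wrist");save("w3.png",im);rivets(im,P,.04,.2)
D=np.load("top0.npz");P=D["P"];im=D["im"]
hsv=cv2.cvtColor(im,cv2.COLOR_RGB2HSV);m=(hsv[...,1]>180)&((hsv[...,0]<8)|(hsv[...,0]>172));m[:, :115]=0;m[:,205:]=0;m[:215]=0;m[325:]=0
q=P[m&(P[...,2]>.016)]*1000;r=cv2.minAreaRect(q[:,:2].astype(np.float32));print("rim",r)
```

```text
t 11.5 p [566.4 -88.5 123.6] heading -3.26 tilt [-0.13  0.01] F [-0.14  0.17 -4.5 ] w 0.295 ff 59.4
 shift [ 62.  394.9  -1.3]
 turn [ 0.   -0.02 -0.01]
rivet [576.8 164.1] 285 [522.4  61.7  61.5] max z 63.8
rivet [ 16.7 166.5] 255 [ 506.3 -267.2   49. ] max z 51.7
rim ((495.12274169921875, 310.8306884765625), (187.10284423828125, 151.70114135742188), 1.6645398139953613)
```

View pics/w3.png

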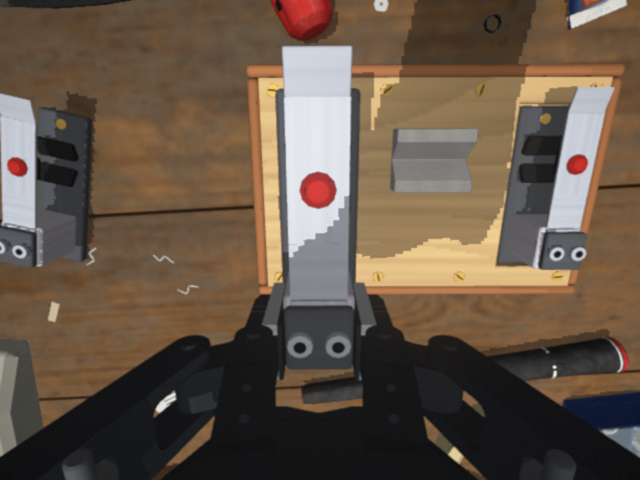

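The clip is held level, with its rivet at (318,190), and the left clip is untouched. Carrying it to the tray.

Request:
servo_tool --targets '[[[0,0,0,6,35,0,-1],[0,0,0,6,40,0,-1],[0,0,0,6,40,0,-1],[0,0,0,6,40,0,-1],[0,0,0,6,40,0,-1],[0,0,0,6,40,0,-1],[0,0,0,6,40,0,-1],[0,0,0,6,40,0,-1],[0,0,0,6,40,0,-1],[0,0,0,8,40,0,-1],[0,0,0,0,0,0,-1],[0,0,0,0,0,0,-1]]]'

```text
t: 12.75
position: [0.5261, 0.3107, 0.1226]
ee_rot: [[-0.999, 0.053, -0.004], [0.053, 0.999, -0.002], [0.003, -0.002, -1.0]]
contact_force: [0.7, -0.1, -4.2]
width: 0.295
finger_force: 60.2
```

Request:
servo_tool --targets '[[[0,0,0,0,0,20,-1],[0,0,0,0,0,35,-1],[0,0,0,0,0,30,-1],[0,0,0,0,0,8,-1],[0,0,0,0,0,4,-1],[0,0,0,0,0,0,-1],[0,0,0,0,0,0,-1]]]'

```text
t: 13.45
position: [0.5293, 0.3097, 0.029]
ee_rot: [[-0.998, 0.057, 0.003], [0.057, 0.998, 0.001], [-0.003, 0.002, -1.0]]
contact_force: [-0.0, -1.0, -3.3]
width: 0.294
finger_force: 60.1
```

Run:
```python
from h import *
togo(.527,.3093,.0196,-3.15)
```

```text
t 13.45 p [529.3 309.7  29. ] heading -3.29 tilt [0.15 0.08] F [-0.05 -0.99 -3.34] w 0.294 ff 60.1
 shift [ 2.3 -0.5  9.4]
 turn [ 0.01  0.02 -0.02]
```

Request:
servo_tool --targets '[[[0,0,0,0,0,4,-1],[0,0,0,0,0,2,-1],[0,0,0,0,0,1,-1],[0,0,0,0,0,1,-1],[0,0,0,0,0,0,-1],[0,0,0,0,0,0,-1]]]'

```text
t: 14.05
position: [0.5281, 0.3094, 0.0197]
ee_rot: [[-0.998, 0.057, 0.0], [0.057, 0.998, 0.0], [-0.0, 0.0, -1.0]]
contact_force: [-0.4, -0.7, -2.7]
width: 0.292
finger_force: 60.4
```

Request:
servo_tool --targets '[[[0,0,0,0,0,0.5,-1],[0,0,0,0,0,0.5,-1],[0,0,0,0,0,0,-1]]]'

```text
t: 14.35
position: [0.5281, 0.3094, 0.0196]
ee_rot: [[-0.998, 0.057, 0.0], [0.057, 0.998, 0.0], [-0.0, 0.0, -1.0]]
contact_force: [-3.1, -0.6, 5.9]
width: 0.291
finger_force: 61.5
```

Request:
servo_tool --targets '[[[0,0,0,0,0,0,0.2],[0,0,0,0,0,0,0.2],[0,0,0,0,0,0,0.2],[0,0,0,0,0,0,0.2]]]'

```text
t: 14.75
position: [0.5283, 0.3094, 0.0184]
ee_rot: [[-0.998, 0.057, 0.0], [0.057, 0.998, 0.0], [-0.0, 0.0, -1.0]]
contact_force: [0.2, -0.6, -0.2]
width: 0.594
finger_force: 0.0
```

Request:
servo_tool --targets '[[[0,0,0,0,0,-15,0.2],[0,0,0,0,0,-35,0.2],[0,0,0,0,0,-45,0.2],[0,0,0,0,0,-5,0.2],[0,0,0,0,0,0,0.2]]]'

```text
t: 15.25
position: [0.5293, 0.3101, 0.1214]
ee_rot: [[-0.998, 0.057, 0.005], [0.057, 0.998, 0.003], [-0.004, 0.003, -1.0]]
contact_force: [0.6, -0.1, -0.7]
width: 0.602
finger_force: 0.0
```

Run:
```python
from h import *
togo(.548,-.281,.125,-3.15)
im,P,d=grab("wrist");rivets(im,P,.03,.2)
im,P,d=grab("top");np.savez("t2.npz",im=im,P=P);save("t2.png",cv2.resize(im[190:340,110:450],None,fx=2.3,fy=2.3,interpolation=cv2.INTER_CUBIC));rivets(im,P,.03,.08)
```

```text
t 15.25 p [529.3 310.1 121.4] heading -3.26 tilt [0.26 0.17] F [ 0.57 -0.09 -0.75] w 0.602 ff 0.0
 shift [ -52.3 -589.1   -5.2]
 turn [ 0.02  0.03 -0.01]
rivet [316.2 157.9] 253 [474.4 312.5  52.7] max z 54.8
rivet [257.9 294.3] 30 [523.5 285.1 127.2] max z 131.1
rivet [379.5 295.2] 52 [525.8 336.3 128.5] max z 134.2
rivet [230.6 297.4] 12 [521.3 274.8 132.4] max z 133.3
rivet [407.7 297.4] 9 [525.4 347.5 132.5] max z 134.1
rivet [503.8 194.9] 10 [ 652.6 -464.8   37.4] max z 41.0
rivet [342.5 306.2] 317 [407.5 -97.2  34.9] max z 44.5
```

View pics/t2.png

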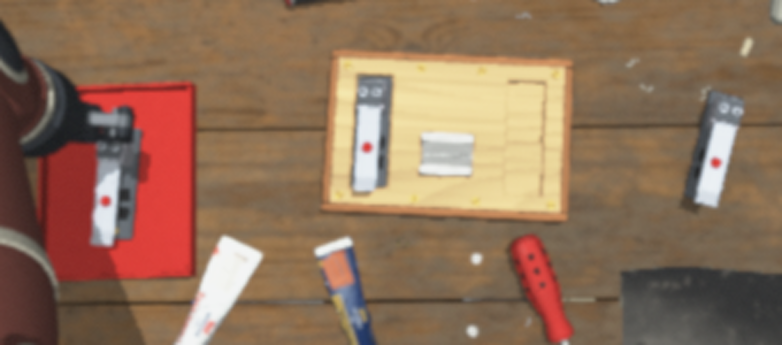

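The old clip stands upright in the tray: its rivet at (105,200) in the crop is 52.7 mm high, which is 4 + 48.7. The sound clip is in its seat at (370,150), the right seat is empty at (527,137), and the spare is at (715,150). Moving over the spare.

Request:
servo_tool --targets '[[[0,0,0,-4,-35,-15,0.2],[0,0,0,-4,-45,-15,0.2],[0,0,0,-4,-45,-15,0.2],[0,0,0,-4,-45,0,0.2],[0,0,0,-4,-45,0,0.2],[0,0,0,-4,-45,0,0.2],[0,0,0,-4,-45,0,0.2],[0,0,0,-4,-45,0,0.2],[0,0,0,-4,-45,0,0.2],[0,0,0,-4,-45,0,0.2],[0,0,0,-4,-45,0,0.2],[0,0,0,-4,-45,0,0.2]]]'

```text
t: 16.55
position: [0.5445, -0.224, 0.1617]
ee_rot: [[-0.998, 0.057, -0.004], [0.057, 0.998, 0.001], [0.004, 0.001, -1.0]]
contact_force: [1.7, -0.1, -0.0]
width: 0.6
finger_force: 0.0
```

Request:
servo_tool --targets '[[[0,0,0,-4,-45,0,0.2],[0,0,0,0,-14,0,0.2],[0,0,0.77,0,0,0,0.2],[0,0,0.77,0,0,0,0.2],[0,0,0,0,0,0,0.2],[0,0,0,0,0,0,0.2]]]'

```text
t: 17.15
position: [0.5461, -0.2807, 0.1624]
ee_rot: [[-0.964, 0.265, -0.002], [0.265, 0.964, 0.001], [0.002, 0.001, -1.0]]
contact_force: [0.3, 0.6, 0.3]
width: 0.601
finger_force: 0.0
```

Run:
```python
from h import *
togo(.556,-.2815,.0156,-15.5)
im,P,d=grab("wrist");save("w4.png",im);np.savez("w4.npz",im=im,P=P);rivets(im,P,.03,.06)
```

```text
t 17.15 p [ 546.1 -280.7  162.4] heading -15.4 tilt [-0.12  0.07] F [0.28 0.61 0.33] w 0.601 ff 0.0
 shift [-10.2   1.7 146.8]
 turn [ 0.   -0.02  0.01]
rivet [541.8   2.2] 98 [438.8 -95.4  31.9] max z 35.2
rivet [318.5 172.7] 161 [ 506.2 -268.8   49.5] max z 51.8
rivet [ 90.3 255.7] 140 [ 520.6 -454.2   49.2] max z 51.4
```

View pics/w4.png

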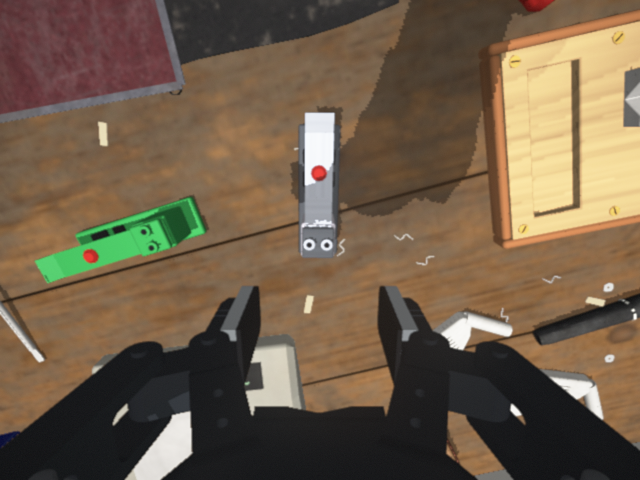

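The spare's rivet is at (318,173) and its riser at (318,241), nearly aligned with the tool. The green look-alike at (120,240) is clearly separate, and the empty pocket is at (553,137). Fitting the spare's pose, and the pocket's.

Run:
```python
from h import *
D=np.load("w4.npz");im,P=D["im"],D["P"]
topplane(im,P,(290,350,100,225),.040,.0485,"leaf")
topplane(im,P,(295,345,220,262),.050,.060,"risertop")
topplane(im,P,(290,350,100,262),.040,.060,"leaf+riser")
q=P[100:222,295:345].reshape(-1,3);q=q[(q[:,2]>.041)&(q[:,2]<.049)]*1000
l=cv2.fitLine(q[:,:2].astype(np.float32),cv2.DIST_HUBER,0,.01,.01).ravel();print("leaf line yaw",np.degrees(np.arctan(l[1]/l[0])),l[2:])
topplane(im,P,(515,590,55,225),.008,.0165,"pocket floor")
```

```text
leaf 2772 [ 505.8 -269. ] [25.4 80.3] 73.86 z [45.2 46.4 47.9]
risertop 944 [ 556.1 -283.4] [23.5 23.9] 74.27 z [50.5 51.7 55.4]
leaf+riser 4216 [ 517.5 -272.3] [ 25.7 105.5] 74.02 z [45.2 46.9 53.3]
leaf line yaw -16.101551 [ 503.83066 -268.2773 ]
pocket floor 6390 [536.1 -84.7] [ 34.7 113.6] 86.82 z [11.8 13.1 14.6]
```

Request:
servo_tool --targets '[[[0,0,0.07,-5,0.5,30,0.2],[0,0,0,-6,0,45,0.2],[0,0,0,0,0,40,0.2],[0,0,0,0,0,20,0.2],[0,0,0,0,0,8,0.2],[0,0,0,0,0,3,0.2],[0,0,0,0,0,0,0.2],[0,0,0,0,0,0,0.2]]]'

```text
t: 18.0
position: [0.5583, -0.2848, 0.0191]
ee_rot: [[-0.961, 0.278, 0.003], [0.278, 0.961, -0.001], [-0.003, -0.001, -1.0]]
contact_force: [0.3, -0.2, -0.6]
width: 0.601
finger_force: 0.0
```

Run:
```python
from h import *
togo(.5566,-.2832,.0156,-16)
```

```text
t 18.0 p [ 558.3 -284.8   19.1] heading -16.13 tilt [ 0.16 -0.08] F [ 0.27 -0.2  -0.6 ] w 0.601 ff 0.0
 shift [2.1 1.  3.5]
 turn [-0.    0.02 -0.02]
```

Request:
servo_tool --targets '[[[0,0,0,1,1,2,0.2],[0,0,0,0,0,1,0.2],[0,0,0,0,0,0,-1],[0,0,0,0,0,0,-1],[0,0,0,0,0,0,-1],[0,0,0,0,0,0,-1],[0,0,0,0,0,0,-1]]]'

```text
t: 18.7
position: [0.5568, -0.2835, 0.015]
ee_rot: [[-0.961, 0.278, 0.001], [0.278, 0.961, -0.001], [-0.001, -0.001, -1.0]]
contact_force: [-1.9, -0.9, 4.2]
width: 0.296
finger_force: 60.1
```

Request:
servo_tool --targets '[[[0,0,0,0,0,-4,-1],[0,0,0,0,0,-15,-1],[0,0,0,0,0,-30,-1],[0,0,0,0,0,-40,-1],[0,0,0,0,0,-19,-1],[0,0,0,0,0,0,-1],[0,0,0,0,0,0,-1]]]'

```text
t: 19.4
position: [0.5556, -0.2823, 0.122]
ee_rot: [[-0.961, 0.278, -0.002], [0.278, 0.961, 0.001], [0.002, 0.0, -1.0]]
contact_force: [-0.4, 0.1, -4.9]
width: 0.295
finger_force: 59.5
```

Run:
```python
from h import *
togo(.5665,-.0887,.123,-3.2)
im,P,d=grab("wrist");save("w5.png",im);rivets(im,P,.08,.2)
h=cv2.imread("pics/w3.png")[...,::-1]
for n,i in(("w3",h),("w5",im)):
    hs=cv2.cvtColor(np.ascontiguousarray(i),cv2.COLOR_RGB2HSV)[160:220,290:350];m=(hs[...,1]>130)&((hs[...,0]<8)|(hs[...,0]>172));v,u=np.where(m);print(n,u.mean()+290,v.mean()+160,len(u))
```

```text
t 19.4 p [ 555.6 -282.3  122. ] heading -16.13 tilt [-0.09  0.05] F [-0.37  0.07 -4.92] w 0.295 ff 59.5
 shift [ 43.4 189.   -0.8]
 turn [ 0.   -0.01 -1.62]
w3 317.59893048128345 189.87486631016043 935
w5 317.77518557794275 195.51749734888654 943
```

View pics/w5.png

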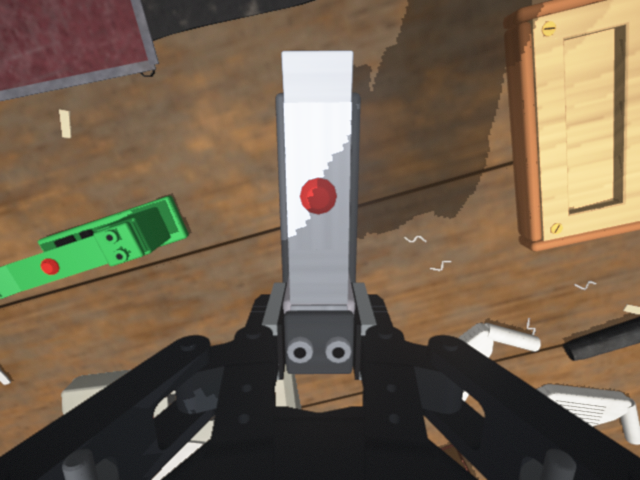

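Held level. The rivet at (318,195) sits about 2 mm farther forward in the grip than the old clip's did, and I allow for that. Turning and moving over the empty seat.

Request:
servo_tool --targets '[[[0,0,-0.81,0,0,0,-1],[0,0,-0.81,0,0,0,-1],[0,0,0,0,30,0,-1],[0,0,0,0,38,0,-1],[0,0,0,0,40,0,-1],[0,0,0,0,38,10,-1],[0,0,0,0,32,20,-1],[0,0,0,0,15,20,-1],[0,0,0,0,0,15,-1],[0,0,0,0,0,0,-1],[0,0,0,0,0,0,-1]]]'

```text
t: 20.55
position: [0.5662, -0.0909, 0.0563]
ee_rot: [[-0.998, 0.056, -0.003], [0.056, 0.998, -0.0], [0.003, -0.001, -1.0]]
contact_force: [0.3, -0.2, -3.5]
width: 0.295
finger_force: 59.8
```

Run:
```python
from h import *
togo(.5669,-.0889,.0276,-3.2)
im,P,d=grab("wrist");save("w6.png",im);np.savez("w6.npz",im=im,P=P)
```

```text
t 20.55 p [566.2 -90.9  56.3] heading -3.23 tilt [-0.17 -0.02] F [ 0.34 -0.24 -3.46] w 0.295 ff 59.8
 shift [-0.7  2.1 28.7]
 turn [-0.   -0.02 -0.  ]
```

View pics/w6.png

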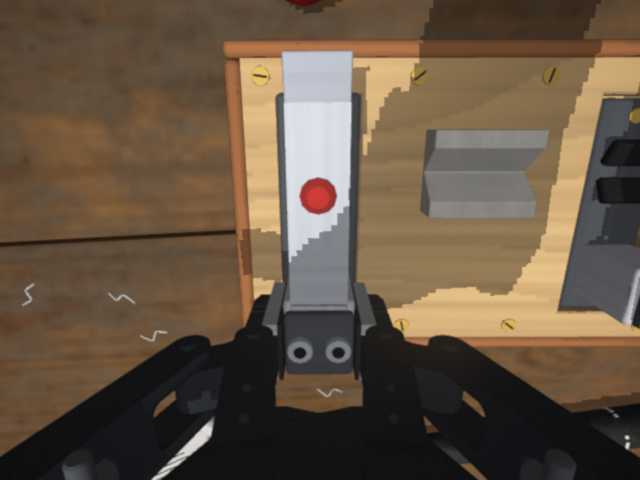

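The clip covers the pocket, lined up with the board. I'll go down to just above the rim and correct there.

Request:
servo_tool --targets '[[[0,0,0,0,1.5,6,-1],[0,0,0,0,0.5,6,-1],[0,0,0,0,0,3,-1],[0,0,0,0,0,0,-1],[0,0,0,0,0,0,-1],[0,0,0,0,0,0,-1]]]'

```text
t: 21.2
position: [0.5675, -0.0884, 0.0427]
ee_rot: [[-0.998, 0.056, 0.001], [0.056, 0.998, -0.0], [-0.001, -0.0, -1.0]]
contact_force: [0.6, -0.2, -4.4]
width: 0.296
finger_force: 59.9
```

Run:
```python
from h import *
togo(.5669,-.0889,.0276,-3.2)
```

```text
t 21.2 p [567.5 -88.4  42.7] heading -3.19 tilt [ 0.03 -0.01] F [ 0.58 -0.18 -4.36] w 0.296 ff 59.9
 shift [ 0.6 -0.6 15.1]
 turn [-0.  0.  0.]
```

Request:
servo_tool --targets '[[[0,0,0,0.6,-0.5,3,-1],[0,0,0,0,0,2,-1],[0,0,0,0,0,1,-1],[0,0,0,0,0,1,-1],[0,0,0,0,0,1,-1],[0,0,0,0,0,0,-1]]]'

```text
t: 21.8
position: [0.5666, -0.0887, 0.0344]
ee_rot: [[-0.998, 0.055, -0.0], [0.055, 0.998, 0.0], [0.0, 0.0, -1.0]]
contact_force: [-0.5, -0.4, -3.5]
width: 0.295
finger_force: 59.9
```

Run:
```python
from h import *
togo(.5669,-.0889,.0276,-3.2)
print(manip.sense()["torque"].round(2))
```

```text
t 21.8 p [566.6 -88.7  34.4] heading -3.18 tilt [-0.02  0.  ] F [-0.48 -0.36 -3.52] w 0.295 ff 59.9
 shift [-0.3 -0.2  6.8]
 turn [ 0. -0.  0.]
[-0.01 -0.09  0.03]
```

The clip is already about 3 mm into the pocket with no contact force. Continuing.

Request:
servo_tool --targets '[[[0,0,0,0,0,2,-1],[0,0,0,0,0,2,-1],[0,0,0,0,0,1,-1],[0,0,0,0,0,1,-1],[0,0,0,0,0,0.5,-1],[0,0,0,0,0,0,-1],[0,0,0,0,0,0,-1]]]'

```text
t: 22.5
position: [0.5667, -0.0888, 0.028]
ee_rot: [[-0.998, 0.056, 0.0], [0.056, 0.998, -0.0], [-0.0, -0.0, -1.0]]
contact_force: [0.2, -0.9, -4.6]
width: 0.297
finger_force: 59.9
```

Request:
servo_tool --targets '[[[0,0,0,0,0,0.6,-1],[0,0,0,0,0,0.6,-1],[0,0,0,0,0,0.4,-1],[0,0,0,0,0,0,-1],[0,0,0,0,0,0,-1]]]'

```text
t: 23.0
position: [0.5668, -0.0888, 0.027]
ee_rot: [[-0.998, 0.056, 0.0], [0.056, 0.998, -0.0], [-0.0, -0.0, -1.0]]
contact_force: [-0.8, 0.7, 3.3]
width: 0.292
finger_force: 60.7
```

Floor contact came at the expected height. Releasing and lifting away.

Request:
servo_tool --targets '[[[0,0,0,0,0,0,0.2],[0,0,0,0,0,0,0.2],[0,0,0,0,0,0,0.2],[0,0,0,0,0,-10,0.2],[0,0,0,0,0,-30,0.2],[0,0,0,0,0,-45,0.2],[0,0,0,0,0,-45,0.2],[0,0,0,0,0,0,0.2],[0,0,0,0,0,0,0.2]]]'

```text
t: 23.9
position: [0.5674, -0.0889, 0.1582]
ee_rot: [[-0.998, 0.056, 0.003], [0.056, 0.998, -0.0], [-0.004, -0.0, -1.0]]
contact_force: [0.6, -0.8, 0.3]
width: 0.598
finger_force: 0.0
```

Run:
```python
from h import *
togo(.5669,-.0889,.0276,-3.2)
im,P,d=grab("wrist");save("w7.png",im);rivets(im,P,.03,.08)
topplane(im,P,(200,440,50,300),.0545,.07,"leaf+riser")
```

```text
t 23.9 p [567.4 -88.9 158.2] heading -3.19 tilt [ 0.2  -0.03] F [ 0.59 -0.77  0.27] w 0.598 ff 0.0
 shift [  0.9  -0.  130.6]
 turn [-0.    0.03  0.  ]
rivet [542.3 156.8] 204 [522.5  61.9  61.4] max z 63.5
rivet [318.2 157.5] 191 [514.8 -85.7  61.4] max z 63.5
leaf+riser 4981 [526.4 -85.5] [ 25.6 105.5] 86.06 z [57.1 58.8 65.3]
```

View pics/w7.png

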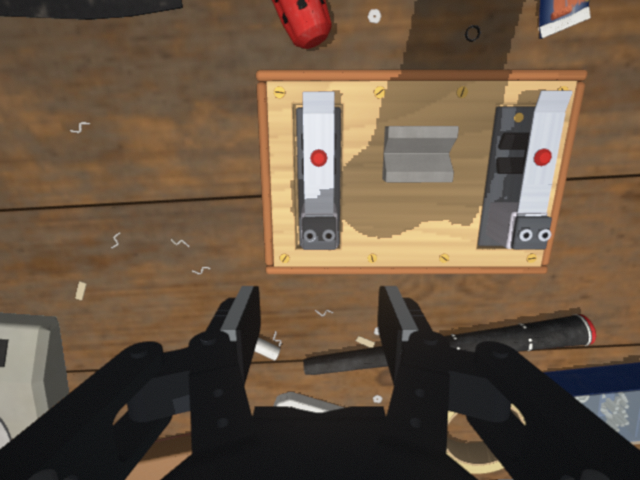

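The spare sits flush in the right seat. Its rivet at (318,157) is 61.4 mm high, the same as the left clip's at (542,157), and at (514.8,-85.7) it matches the expected (514.8,-86.2). Handing in.

```bash
python3 -c "
from workcell import manip;print(manip.job_done())"
```

```text
the job is handed in; nothing more can be done
None
```

I handed the job in at about 24 s, with no verdict returned: under about 10 N the right clip gave about 9.5 mm and the left about 5 mm, so I put the right clip upright in the scrap tray and fitted the spare in its seat, rivet within about 1 mm of its expected spot.

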